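Fit the spice grinder's bayonet lid and hold it at the pulse position

ROBOT

A 6-joint arm with a two-finger parallel gripper is mounted at the origin on a cart in front of the work surface, level with it; the furniture and walls round the work are solid. World frame = base frame: x ahead of the robot, y to its left, z up, the work surface at z = 0. Lengths are in m, angles in rad, forces in N, time in s.
With the tool pointing down it reaches from about 0.275 to 0.75 m from the base axis. Payload 10.2 kg.
Tool frame: the origin (TCP) lies between the finger pads; the fingertips stand 25 mm ahead of it and the grasp point (between the pads) lies 6 mm ahead of it; z points along the fingers, y is the direction in which the jaws open and shut (so a half turn about z gives the same grasp; the last joint's range is limited). The gripper opens to 88 mm and grips with 3 to 60 N. Pads are 18 mm wide; open, the fingers measure 123 mm over their backs; the gripper's body (75 mm by 187 mm) begins 45 mm behind the grasp point.
Start: joints at [-0.223, 0.313, 1.498, -0, 1.331, -0.223], TCP at [0.525, -0, 0.264] pointing down, gripper open.
Joint ranges: [-2.94, 2.94], [-0.97, 2.17], [0.19, 2.56], [-1.23, 4.37], [0.02, 3.11], [-2.88, 2.88]. Speed limits (rad/s): [2.39, 2.39, 3.01, 3.14, 3.14, 3.14].

INTERFACE

Orientations are given as a rotation vector (axis times angle).
In Python, from cell import env gives the robot as it stands. The module is installed in compiled form; this text tells all that it offers.
- The arm moves only by the shell command python3 -m pendant 'ROWS' [FORCE]. ROWS is JSON, a list of rows, each an object of numbers: "tx", "ty", "tz": the shift along the tool's x, y, z in m; "ax", "ay", "az": the turn, a rotation vector about the tool's x, y, z in rad; "hand": the opening, from -1 (shut) to 1 (fully open). In form: [{"tx": .., "ty": .., "tz": .., "ax": .., "ay": .., "az": .., "hand": ..}, ...]. A call has 1 to 20 rows; each row is the pose to reach, as a shift and turn from the pose commanded when the call began, along the tool's axes at that moment; what a row does not reach only later rows make up. A row lasts 1/12 s, in which the tool goes at most 41.7 mm and 7.16 degrees, less where a joint would pass 70% of its speed; a pose out of reach is approached as far as the arm can. A call with a gripper value outside its range is refused whole. The fingers move at their own pace and stop on an object; FORCE is the grip in N (left out, the last holds). Time passes only in rows, so rows that repeat a pose let the fingers close. It gives the time, the measured TCP pose, the force and the opening at its end, in the units of the state.
- env.get_obs(): the state, without advancing time (a new reading comes with each control period).
- env.capture(name): name is "scene" or "side" or "wrist"; returns a dict with "color" (420x560x3 uint8, red, green, blue), "fx", "fy", "cx", "cy" (pixels), "xyz" and "orientation" of the camera in the world; the wrist camera has in their place "hand_eye" (4x4, takes a point from camera to tool coordinates, whose origin is the TCP and whose axes are the flange's). Camera axes: x right, y down, z forward; pixel columns grow to the right and rows downward; lengths in m; the calibration is good to about 2 mm. A picture is of the moment at which its call begins: read the wrist's pose just before it. There is no depth.
- env.job_done(): hands the job in, once; it reports no verdict.
The state is a dict: "time": time; "joint_positions": joint angles; "dq": joint speeds; "joint_efforts": joint torques, N m; "eef_pos": TCP position; "tool_rot": TCP orientation; "ft_force": force on the tool from outside, world axes, zero at the start; "wrist_torque": the same for the moment, N m; "finger_gap": finger opening in m.
Only numpy, scipy, OpenCV 4.12 (cv2) and the standard library are available. Lean on these libraries where they do the work, as an engineer would, in place of code of your own. Each camera call takes 0.05 s, during which the arm holds its last target.

TASK

Draw the grinder lid straight out from under the rails of its keeper, set it on the spice grinder with its two lugs down through the two notches until its flange rests on the collar, and twist it clockwise (seen from above) half way to the lock, about 35 degrees, where the grinder pulses. The lock clicks at about 70 degrees: never turn it onto the click. A spring turns the lid back, so finish still gripping the lid and holding it at half way; leave the other things on the worktop alone.

Things in the scene. Friction and masses are not known exactly. Their poses are not given: they have to be found in the camera images.
- lid: Loose round grey lid, 140 g, upright in the keeper. Origin: centre of underside, z up. Plug 57 mm across, z 0-14 mm (3 mm chamfer below); at its foot two steel lugs towards +x and -x, 8 mm wide, z 0-6 mm, 73 mm over both; flange 78 mm across, z 14-20 mm; on top a grip bar along x, in line with the lugs. Same after a half turn.
- lid_bar (a point): Top centre of the lid's upright grip bar, 58 mm above the lid's underside. Axes as the lid's. Bar 58 mm long (x), 22 mm thick (y), 38 mm high; grip it from above across its thickness. In the keeper its top 29 mm stand above the rails.
- keeper: U-shaped aluminium lid keeper fixed to the worktop, 96 mm wide (y), 29 mm high. Origin on the worktop midway between the rails, z up. Open towards its -x, roughly to the robot; rails along x from -30 to +48 mm, back wall inside at +42 mm, inner walls at y +-42 mm. At the start the lid stands on the worktop with its origin near the keeper's.
- keeper_mouth (a point): Open end of the keeper, midway between the rails' front ends, on the worktop, 30 mm from the keeper's origin; axes as the keeper's. Lips on the rails (z 23-29 mm, reaching in to y +-28 mm) hang 3 mm above the lid's flange: the lid can only slide out along the keeper's -x, and can be lifted once its centre is 35 mm beyond this point.
- grinder: Spice grinder fixed to the worktop: round grey motor body with open steel collar, 92 mm across (foot 100), 84 mm high. Origin: centre of underside, z up. Two notches in the collar's lip at its +x and -x. Outside the collar, clockwise: broad rib at each notch, narrow rib at half way, round pip at the lock.
- collar (a point): Centre of the collar's mouth, level with its rim, 84 mm above the worktop; axes as the grinder's. Lip 6 mm thick, mouth 62 mm across; notches 14 mm wide, 79 mm over both. Seated, the lid's flange rests on the rim, its underside 14 mm below this point (2 mm play upward), lid x along this x, either way round (5 degrees of play).
- lock_pip (a point): Pip on the collar's outside (46 mm from the axis, 74 mm up) at the lock, 70 degrees clockwise from the notch at grinder +x. Clockwise turn of the seated lid (its x axis against the grinder's): from 0.31 rad lugs wholly under the lip; half way 0.61 rad (35 degrees); from 0.79 rad they meet the sprung catches; at 1.0 rad on top of them; locked at 1.2 rad (70 degrees).
- drive_ring (a joint): Angle (rad) of the sprung ring inside the grinder that the lugs push clockwise (seen from above); 0 at rest, grows clockwise, stop at 1.2. The lid turns some 0.1 rad from mid-notch before it meets the ring, so the ring reads about 0.1 less than the lid's turn. Its spring turns the lid back, about 0.06 N m at 0 and 0.10 N m at half way.
- mill: Bystander: small salt shaker, 44 mm across, 90 mm high, loose. Origin at the centre of its underside.
- smoke_cup: Bystander: grey glass cup with handle, 136 x 163 x 74 mm, loose. Origin at the centre of its underside.
- coupe_low: Bystander: stemmed clear glass, 95 mm across, 124 mm high, loose. Origin at the centre of its underside.
- mug: Bystander: clear glass mug, 103 x 136 x 88 mm, loose. Origin at the centre of its underside.
Mind the look-alikes: they are no part of the job. Leave any orange look-alike of the lid alone.

How it is judged:
By the outcome, as a careful person would: the job done as asked, in the order asked, and still so for the second after the job is handed in, while the arm keeps its last pose, push and grip.
It also fails if it takes over 48 s, if anything falls off the work surface, if the arm or the gripper's body presses on something with over 40 N, if the wrist force passes 120 N, or if a joint passes its speed limit or range.

## Working session

There is one attempt and no reset: what is moved stays moved. The work goes in short steps, Python scripts to look and compute and a shell command to move; the robot and the scene stay as the last step left them, time stands still between calls to the robot, and variables do not carry over. Pictures are saved under pics/ and viewed, and the job is handed in when it is done.

```bash
ls; mkdir -p pics
cat > h.py <<'E'
import numpy as np,cv2
from cell import env
from scipy.spatial.transform import Rotation as R
def snap(n,f):
    o=env.get_obs(); c=env.capture(n); cv2.imwrite('pics/'+f+'.png',c['color'][:,:,::-1]); 
    if n=='wrist':
        T=np.eye(4);T[:3,:3]=R.from_rotvec(o['tool_rot']).as_matrix();T[:3,3]=o['eef_pos'];C=T@np.array(c['hand_eye'])
    else:
        C=np.eye(4);q=np.array(c['orientation'],float)
        C[:3,:3]=q if q.shape==(3,3) else (R.from_quat(q) if q.size==4 else R.from_rotvec(q)).as_matrix()
        C[:3,3]=c['xyz']
    K=np.array([c['fx'],c['fy'],c['cx'],c['cy']]);np.savez('pics/'+f+'.npz',C=C,K=K)
    return c['color'],C,K
def load(f):
    d=np.load('pics/'+f+'.npz');return cv2.imread('pics/'+f+'.png'),d['C'],d['K']
def ray(C,K,u,v,z):
    d=C[:3,:3]@np.array([(u-K[2])/K[0],(v-K[3])/K[1],1]);return C[:3,3]+d*(z-C[2,3])/d[2]
def proj(C,K,p):
    q=C[:3,:3].T@(np.array(p)-C[:3,3]);return np.array([q[0]/q[2]*K[0]+K[2],q[1]/q[2]*K[1]+K[3]])
E
python3 - <<'E'
from h import *
print(env.get_obs())
for n in ('scene','side','wrist'):
    i,C,K=snap(n,n+'0');print(n,C.round(3),K)
c=env.capture('scene');print(c['orientation'])
E
```

```text
pics
{'time': 0.0, 'joint_positions': array([-2.23439585e-01,  3.13406684e-01,  1.49843343e+00, -3.20703822e-06,
        1.33099112e+00, -2.23403506e-01]), 'dq': array([-9.97474161e-04,  6.94036194e-04,  1.58241502e-03,  4.11115051e-04,
        4.75612393e-05, -1.27078845e-03]), 'joint_efforts': array([-1.80187753e-04, -4.02218950e+01, -2.52264959e+01,  6.94810320e-02,
        3.53677373e-02, -8.52248218e-05]), 'eef_pos': array([5.24784386e-01, 1.53347965e-05, 2.63184589e-01]), 'tool_rot': array([-2.22074062e+00, -2.22066219e+00,  1.04050609e-03]), 'ft_force': array([0.90503242, 0.16158091, 0.05325836]), 'wrist_torque': array([-0.00645506, -0.02923466, -0.02676126]), 'finger_gap': 0.0885673884577588}
scene [[-0.49  -0.582  0.649 -0.593]
 [-0.872  0.331 -0.361  0.629]
 [-0.005 -0.743 -0.67   1.239]
 [ 0.     0.     0.     1.   ]] [499.80294817 499.80294817 280.28547544 202.60732066]
side [[ 1.000e+00  3.000e-03  3.000e-03  5.510e-01]
 [-1.000e-03 -3.850e-01  9.230e-01 -1.134e+00]
 [ 4.000e-03 -9.230e-01 -3.850e-01  5.570e-01]
 [ 0.000e+00  0.000e+00  0.000e+00  1.000e+00]] [413.85713098 413.85713098 281.24002107 207.33047173]
wrist [[ 1.     0.001 -0.001  0.524]
 [ 0.001 -0.958 -0.286  0.074]
 [-0.001  0.286 -0.958  0.384]
 [ 0.     0.     0.     1.   ]] [373.36252751 373.36252751 277.01130381 209.3807572 ]
[-1.28268826  2.19740491 -0.97382676]
```

View pics/scene0.png

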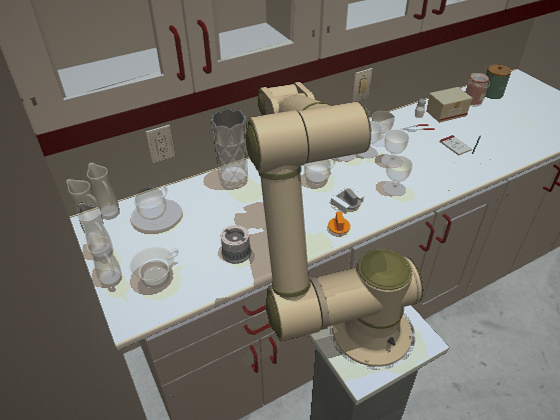

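View pics/side0.png

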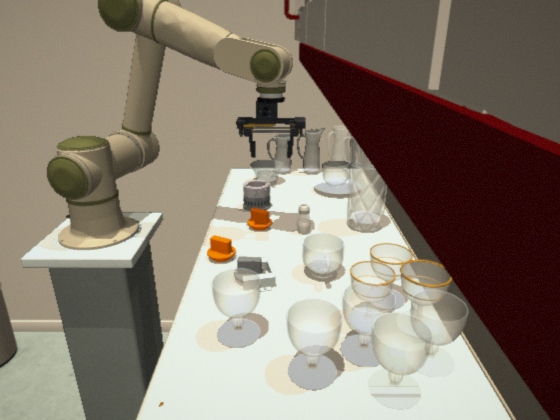

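View pics/wrist0.png

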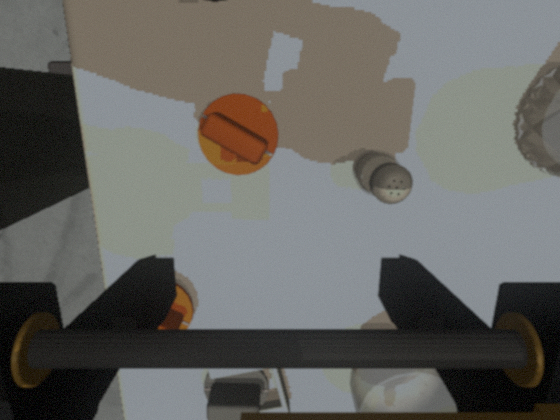

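The pictures show several candidates for the lid:
- The grey lid in its keeper, at scene (347,200), side (250,267) and wrist (235,400).
- An orange look-alike at scene (339,225) and side (221,249).
- A second orange look-alike at side (260,218) and wrist (238,135).

By the description I choose the grey one in the aluminium U. The grinder is at scene (236,245) and side (257,193).

Run:
```python
from h import *
for f,l in (('scene0',[('lidtop',347,195,.058),('grinder',236,234,.084),('orange',339,225,.01)]),('side0',[('bar',250,261,.058),('grinder',257,184,.084),('or1',221,255,.01),('or2',260,224,.01),('mill',304,233,0),('cup',323,275,0)]),('wrist0',[('bar',235,392,.058),('or2',238,135,.02)])):
    i,C,K=load(f)
    for n,u,v,z in l: print(f,n,ray(C,K,u,v,z).round(3))
i,_,_=load('side0');a=cv2.resize(i[230:300,190:300],None,fx=5,fy=5,interpolation=cv2.INTER_CUBIC)
cv2.imwrite('pics/c1.png',a)
i,_,_=load('scene0');a=cv2.resize(i[175:275,210:370],None,fx=5,fy=5,interpolation=cv2.INTER_CUBIC)
cv2.imwrite('pics/c2.png',a)
```

```text
scene0 lidtop [ 0.469 -0.235  0.058]
scene0 grinder [0.465 0.205 0.084]
scene0 orange [ 0.395 -0.155  0.01 ]
side0 bar [ 0.48  -0.273  0.058]
side0 grinder [0.472 0.204 0.084]
side0 or1 [ 0.393 -0.159  0.01 ]
side0 or2 [0.489 0.039 0.01 ]
side0 mill [ 0.624 -0.003  0.   ]
side0 cup [ 0.659 -0.241  0.   ]
wrist0 bar [ 0.479 -0.227  0.058]
wrist0 or2 [0.486 0.04  0.02 ]
```

View pics/c1.png

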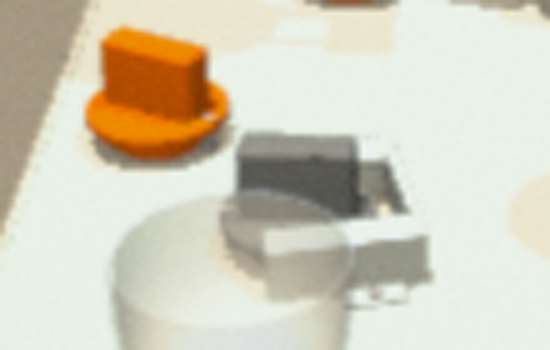

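View pics/c2.png

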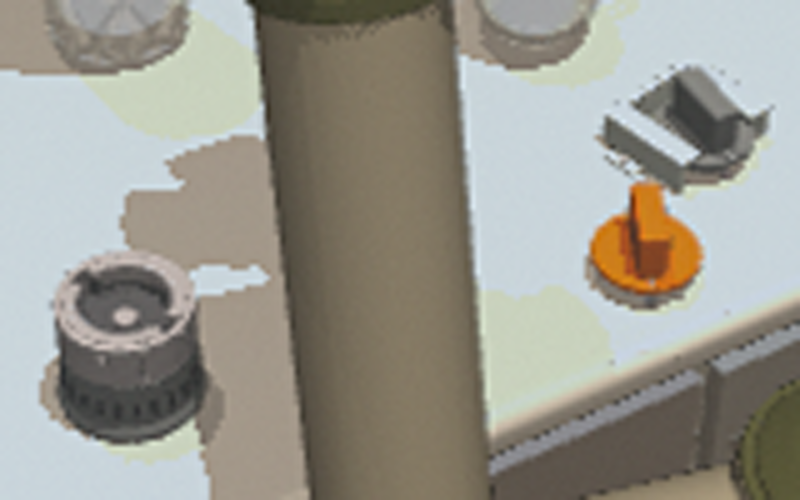

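```bash
python3 -m pendant '[{"tx":-0.03,"ty":-0.004},{"tx":-0.06,"ty":-0.01},{"tx":-0.1,"ty":-0.02},{"tx":-0.14,"ty":-0.03},{"tx":-0.18,"ty":-0.04},{"tx":-0.22,"ty":-0.04},{"tx":-0.25,"ty":-0.04},{"tx":-0.27,"ty":-0.04},{"tx":-0.27,"ty":-0.04},{"tx":-0.27,"ty":-0.04}]'
python3 - <<'E'
from h import *
snap('wrist','wrist1');snap('scene','scene1')
E
```

```text
invalid input at $[0]: expected keys tx, ty, tz, ax, ay, az, hand
```

View pics/wrist1.png

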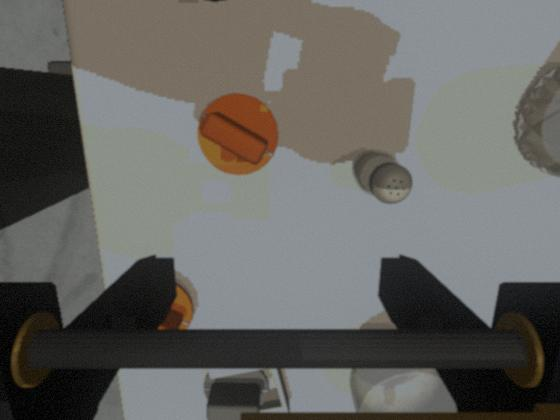

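All keys are needed in every row.

```bash
python3 -m pendant '[{"tx":-0.03,"ty":-0.004,"tz":0,"ax":0,"ay":0,"az":0,"hand":1},{"tx":-0.06,"ty":-0.01,"tz":0,"ax":0,"ay":0,"az":0,"hand":1},{"tx":-0.1,"ty":-0.02,"tz":0,"ax":0,"ay":0,"az":0,"hand":1},{"tx":-0.14,"ty":-0.03,"tz":0,"ax":0,"ay":0,"az":0,"hand":1},{"tx":-0.18,"ty":-0.04,"tz":0,"ax":0,"ay":0,"az":0,"hand":1},{"tx":-0.22,"ty":-0.04,"tz":0,"ax":0,"ay":0,"az":0,"hand":1},{"tx":-0.25,"ty":-0.04,"tz":0,"ax":0,"ay":0,"az":0,"hand":1},{"tx":-0.27,"ty":-0.04,"tz":0,"ax":0,"ay":0,"az":0,"hand":1},{"tx":-0.27,"ty":-0.04,"tz":0,"ax":0,"ay":0,"az":0,"hand":1},{"tx":-0.27,"ty":-0.04,"tz":0,"ax":0,"ay":0,"az":0,"hand":1}]'
python3 - <<'E'
from h import *
snap('wrist','wrist1');snap('scene','scene1')
E
```

```text
time: 1.13
eef_pos: [0.4848, -0.2704, 0.2633]
tool_rot: [-2.222, -2.219, -0.0]
ft_force: [0.3, 0.4, -0.2]
finger_gap: 0.088
```

View pics/wrist1.png

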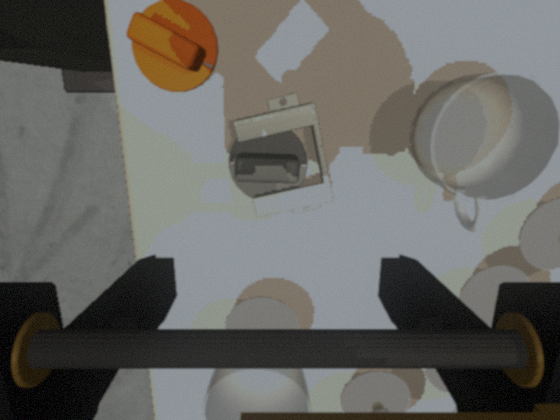

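View pics/scene1.png

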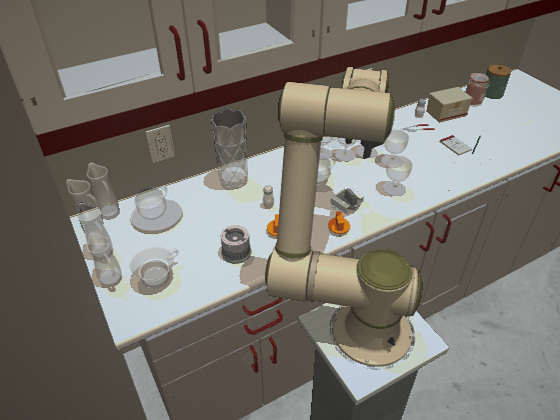

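Run:
```python
from h import *
i,C,K=load('wrist1');a=cv2.resize(i[80:230,200:360],None,fx=5,fy=5,interpolation=cv2.INTER_CUBIC)[:600]
i2=cv2.resize(i[85:225,215:345],None,fx=4.2,fy=4.2,interpolation=cv2.INTER_CUBIC);cv2.imwrite('pics/c3.png',i2)
```

```text
(no output)
```

View pics/c3.png

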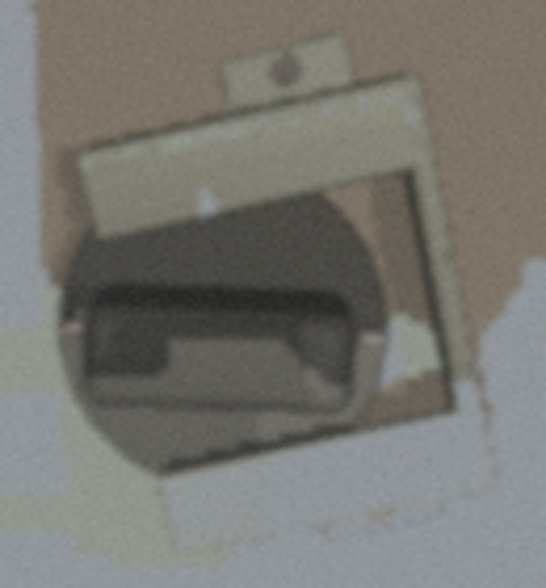

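Run:
```python
from h import *
i,C,K=load('wrist1')
f=lambda u,v,z:ray(C,K,215+u/4.2,85+v/4.2,z)
p=[f(*q,.058) for q in ((92,308),(350,300),(345,408),(88,402))]
for a in p:print(a.round(4))
print('bar ctr',np.mean(p,0).round(4),np.linalg.norm(p[0]-p[1]),np.linalg.norm(p[3]-p[2]),np.linalg.norm(p[0]-p[3]))
for a,b in((0,1),(3,2)):
  d=p[b]-p[a];print(np.degrees(np.arctan2(d[1],d[0])))
k=[f(*q,.029) for q in ((80,155),(178,550),(495,490),(415,75),(100,235),(160,475),(455,410),(415,168))]
print(np.array(k).round(4))
for a,b in((0,3),(1,2),(5,6),(4,7)):
  d=k[b]-k[a];print(np.degrees(np.arctan2(d[1],d[0])),np.linalg.norm(d))
print('mouth',(k[0]+k[1])/2,(k[4]+k[5])/2,np.linalg.norm(k[0]-k[1]),np.linalg.norm(k[4]-k[5]))
# flange circle z=.02: left (60,340) right(388,330) 
print(f(60,345,.02),f(388,330,.02))
# check vs scene1
i1,C1,K1=snap('scene','scene1b'); print(proj(C1,K1,np.mean(p,0)))
cv2.imwrite('pics/c4.png',cv2.resize(i1[180:220,320:375,::-1],None,fx=10,fy=10,interpolation=cv2.INTER_CUBIC))
```

```text
[ 0.4485 -0.2472  0.058 ]
[ 0.5023 -0.2456  0.058 ]
[ 0.5016 -0.2685  0.058 ]
[ 0.447  -0.2672  0.058 ]
bar ctr [ 0.4749 -0.2571  0.058 ] 0.053826811474033974 0.05459210553364996 0.020061389319920322
1.736950010117537
-1.4056485516393944
[[ 0.4438 -0.2178  0.029 ]
 [ 0.464  -0.3094  0.029 ]
 [ 0.5387 -0.2946  0.029 ]
 [ 0.5173 -0.2008  0.029 ]
 [ 0.4477 -0.2353  0.029 ]
 [ 0.4601 -0.2909  0.029 ]
 [ 0.5286 -0.2754  0.029 ]
 [ 0.5179 -0.2206  0.029 ]]
12.970218561157845 0.07549456344607212
11.159538483859118 0.07616202660819123
12.745770399118785 0.07031708277326917
11.77007627548935 0.07172390467381401
mouth [ 0.45387745 -0.26357334  0.029     ] [ 0.45386169 -0.26310214  0.029     ] 0.09379416350766312 0.057017276912969206
[ 0.43660268 -0.26177294  0.02      ] [ 0.51344523 -0.2582873   0.02      ]
[350.95462989 192.05656346]
```

View pics/c4.png

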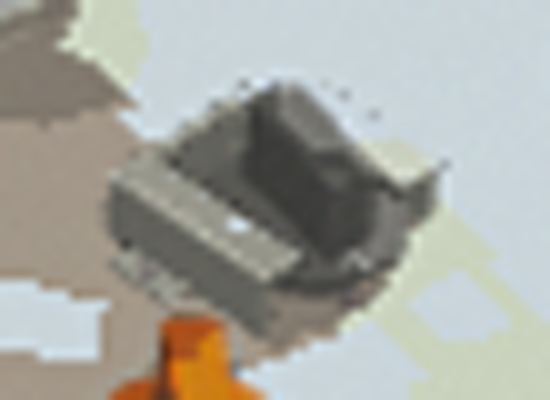

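Run:
```python
from h import *
i,C,K=load('side0');print('glass base',ray(C,K,239,332,0),'rim l/r',ray(C,K,212,285,.124),ray(C,K,261,285,.124),ray(C,K,236,296,.124),ray(C,K,236,273,.124))
print('glass2 base',ray(C,K,313,372,0))
i,C,K=load('wrist1');print(ray(C,K,264,320,0))
i,C,K=load('scene1');print('cup',ray(C,K,154,275,0),'base glass',ray(C,K,397,190,0))
```

```text
glass base [ 0.46878359 -0.45755644  0.        ] rim l/r [ 0.42440488 -0.47607167  0.124     ] [ 0.51597233 -0.47560748  0.124     ] [ 0.4727463  -0.51111166  0.124     ] [ 0.46503343 -0.4336638   0.124     ]
glass2 base [ 0.6110366  -0.56484685  0.        ]
[ 0.4681241  -0.44718099  0.        ]
cup [0.50600923 0.48108504 0.        ] base glass [ 0.45059694 -0.45960837  0.        ]
```

Run:
```python
from h import *
i,C,K=load('scene1')
a=ray(C,K,227.6,231.6,.084);b=ray(C,K,244,239.4,.084);print(a,b,np.linalg.norm(a-b),(a+b)/2,np.degrees(np.arctan2(*(a-b)[1::-1])))
cv2.imwrite('pics/c5.png',cv2.resize(i[220:270,210:265],None,fx=10,fy=10,interpolation=cv2.INTER_CUBIC))
o=env.get_obs();print(o['joint_positions'])
```

```text
[0.48825563 0.22393612 0.084     ] [0.43057232 0.1931185  0.084     ] 0.06539946599050633 [0.45941398 0.20852731 0.084     ] 28.113604469515426
[-7.17250643e-01  3.78523166e-01  1.40600472e+00  1.66144142e-04
  1.35717420e+00 -7.18557765e-01]
```

View pics/c5.png

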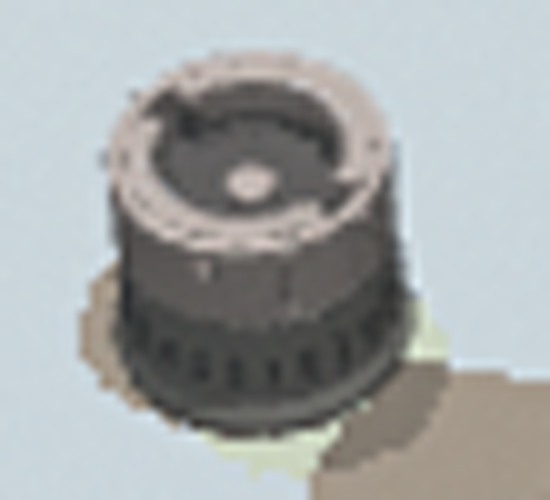

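```bash
python3 -m pendant '[{"tx":0.003,"ty":-0.002,"tz":0.01,"ax":0,"ay":0,"az":0.12,"hand":1},{"tx":0.006,"ty":-0.004,"tz":0.02,"ax":0,"ay":0,"az":0.24,"hand":1},{"tx":0.01,"ty":-0.006,"tz":0.03,"ax":0,"ay":0,"az":0.36,"hand":1},{"tx":0.0125,"ty":-0.01,"tz":0.04,"ax":0,"ay":0,"az":0.48,"hand":1},{"tx":0.0125,"ty":-0.01,"tz":0.05,"ax":0,"ay":0,"az":0.6,"hand":1},{"tx":0.0125,"ty":-0.01,"tz":0.06,"ax":0,"ay":0,"az":0.72,"hand":1},{"tx":0.0125,"ty":-0.01,"tz":0.07,"ax":0,"ay":0,"az":0.84,"hand":1},{"tx":0.0125,"ty":-0.01,"tz":0.08,"ax":0,"ay":0,"az":0.96,"hand":1},{"tx":0.0125,"ty":-0.01,"tz":0.09,"ax":0,"ay":0,"az":1.08,"hand":1},{"tx":0.0125,"ty":-0.01,"tz":0.1,"ax":0,"ay":0,"az":1.2,"hand":1},{"tx":0.0125,"ty":-0.01,"tz":0.11,"ax":0,"ay":0,"az":1.32,"hand":1},{"tx":0.0125,"ty":-0.01,"tz":0.12,"ax":0,"ay":0,"az":1.44,"hand":1},{"tx":0.0125,"ty":-0.01,"tz":0.13,"ax":0,"ay":0,"az":1.55,"hand":1},{"tx":0.0125,"ty":-0.01,"tz":0.13,"ax":0,"ay":0,"az":1.571,"hand":1},{"tx":0.0125,"ty":-0.01,"tz":0.13,"ax":0,"ay":0,"az":1.571,"hand":1}]'
python3 - <<'E'
from h import *
snap('wrist','wrist2');i,C,K=snap('side','side2');print(env.get_obs()['joint_positions'])
cv2.imwrite('pics/c6.png',cv2.resize(i[200:300,180:310,::-1],None,fx=5,fy=5,interpolation=cv2.INTER_CUBIC))
E
```

```text
time: 2.53
eef_pos: [0.4752, -0.2567, 0.1339]
tool_rot: [-3.141, -0.004, 0.0]
ft_force: [-0.1, 1.2, 0.1]
finger_gap: 0.0883
[-7.12822350e-01  4.81213942e-01  1.61450162e+00  3.14662600e-05
  1.04472106e+00  8.54506806e-01]
```

View pics/wrist2.png

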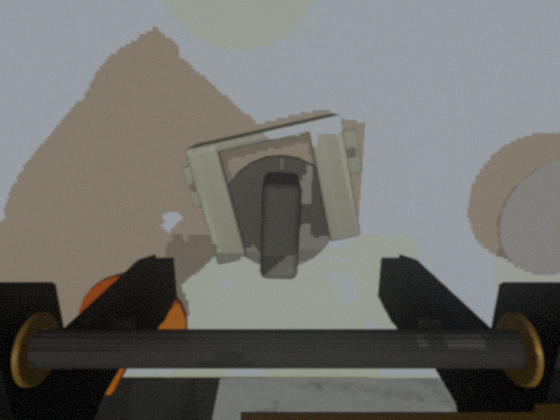

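View pics/c6.png

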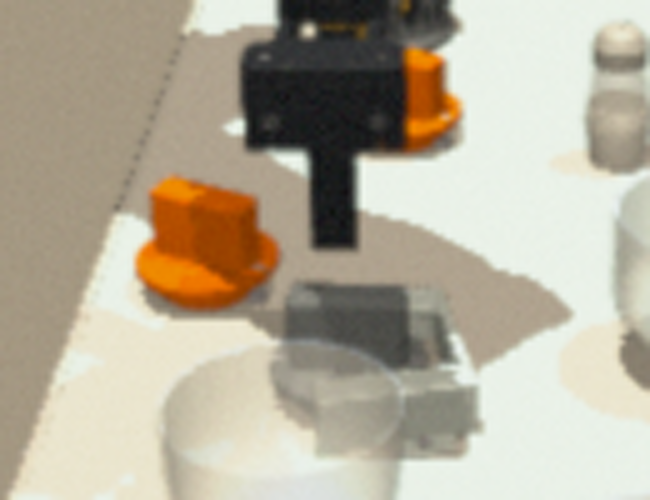

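Run:
```python
from h import *
i,C,K=load('wrist2');cv2.imwrite('pics/c7.png',cv2.resize(i[100:290,180:370],None,fx=3.15,fy=3.15,interpolation=cv2.INTER_CUBIC)[:600])
```

```text
(no output)
```

View pics/c7.png

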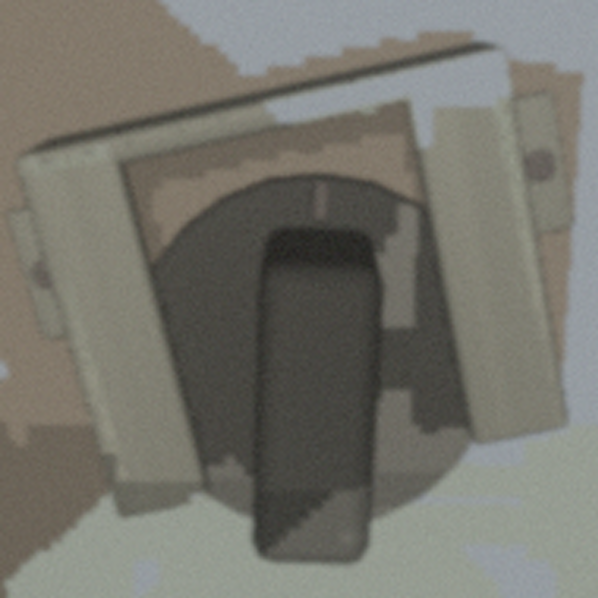

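Run:
```python
from h import *
i,C,K=load('wrist2')
f=lambda u,v,z:ray(C,K,180+u/3.15,100+v/3.15,z)
p=[f(*q,.058) for q in ((265,265),(378,265),(365,562),(253,558))]
print(np.array(p).round(4));print('ctr',np.mean(p,0))
for a,b in((3,0),(2,1)):
  d=p[b]-p[a];print(np.degrees(np.arctan2(d[1],d[0])),np.linalg.norm(d))
k=[f(*q,.029) for q in ((120,515),(565,425),(20,155),(500,45),(205,485),(475,440),(122,160),(410,98))]
for a,b in((0,2),(1,3),(4,6),(5,7)):
  d=k[b]-k[a];print('k',np.degrees(np.arctan2(d[1],d[0])),np.linalg.norm(d))
print('mouth',(k[0]+k[1])/2,(k[4]+k[5])/2,np.linalg.norm(k[0]-k[1]),np.linalg.norm(k[4]-k[5]))
# flange circle fit at z=.02
q=np.array([f(*t,.02)[:2] for t in((310,173),(220,210),(170,255),(470,450),(240,512),(400,515))])
A=np.c_[2*q,np.ones(len(q))];s=np.linalg.lstsq(A,(q**2).sum(1),rcond=None)[0];print('fl',s[:2],np.sqrt(s[2]+s[:2]@s[:2]))
```

```text
[[ 0.5034 -0.2497  0.058 ]
 [ 0.5034 -0.2691  0.058 ]
 [ 0.4472 -0.2679  0.058 ]
 [ 0.448  -0.2472  0.058 ]]
ctr [ 0.47549759 -0.25846777  0.058     ]
-2.6714801688517036 0.05546960008496325
-1.249058091236141 0.05622895373698577
k 12.003642738420213 0.0767700633935993
k 12.804022277469077 0.07727582624852292
k 12.119286139530992 0.06886357508564499
k 12.539785295475468 0.07064209144022984
mouth [ 0.4532552  -0.26392022  0.029     ] [ 0.45501741 -0.26376921  0.029     ] 0.09415564276974248 0.05661169404135007
fl [ 0.47417857 -0.26000356] 0.03854316852854111
```

```bash
python3 -m pendant '[{"tx":0,"ty":0.001,"tz":0.02,"ax":0,"ay":0,"az":0.026,"hand":1},{"tx":0,"ty":0.002,"tz":0.04,"ax":0,"ay":0,"az":0.026,"hand":1},{"tx":0,"ty":0.002,"tz":0.055,"ax":0,"ay":0,"az":0.026,"hand":1},{"tx":0,"ty":0.002,"tz":0.067,"ax":0,"ay":0,"az":0.026,"hand":1},{"tx":0,"ty":0.002,"tz":0.075,"ax":0,"ay":0,"az":0.026,"hand":1},{"tx":0,"ty":0.002,"tz":0.076,"ax":0,"ay":0,"az":0.026,"hand":1},{"tx":0,"ty":0.002,"tz":0.076,"ax":0,"ay":0,"az":0.026,"hand":1}]'
python3 - <<'E'
from h import *
i,C,K=snap('side','side3')
cv2.imwrite('pics/c8.png',cv2.resize(i[200:300,180:310,::-1],None,fx=5,fy=5,interpolation=cv2.INTER_CUBIC))
E
```

```text
time: 3.22
eef_pos: [0.4752, -0.2596, 0.0581]
tool_rot: [3.141, -0.04, 0.0]
ft_force: [0.3, -1.2, 0.8]
finger_gap: 0.0879
```

View pics/c8.png

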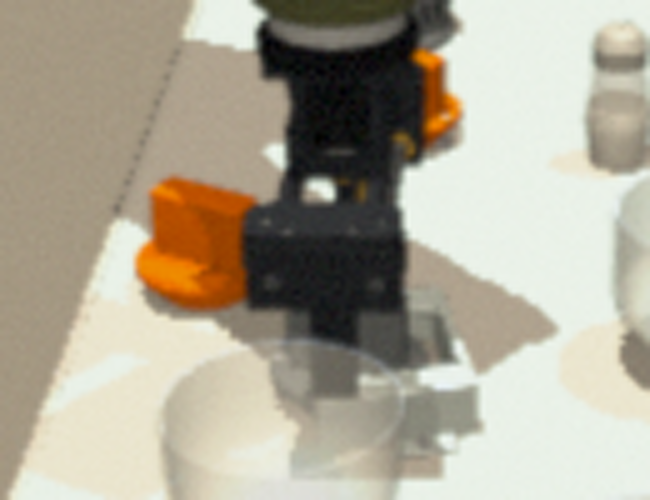

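```bash
python3 -m pendant '[{"tx":0,"ty":0,"tz":0,"ax":0,"ay":0,"az":0,"hand":0.2},{"tx":0,"ty":0,"tz":0,"ax":0,"ay":0,"az":0,"hand":-0.2},{"tx":0,"ty":0,"tz":0,"ax":0,"ay":0,"az":0,"hand":-0.5},{"tx":0,"ty":0,"tz":0,"ax":0,"ay":0,"az":0,"hand":-0.8},{"tx":0,"ty":0,"tz":0,"ax":0,"ay":0,"az":0,"hand":-1},{"tx":0,"ty":0,"tz":0,"ax":0,"ay":0,"az":0,"hand":-1},{"tx":0,"ty":0,"tz":0,"ax":0,"ay":0,"az":0,"hand":-1},{"tx":0,"ty":0,"tz":0,"ax":0,"ay":0,"az":0,"hand":-1},{"tx":0,"ty":0,"tz":0,"ax":0,"ay":0,"az":0,"hand":-1}]' 35
```

```text
time: 4.02
eef_pos: [0.475, -0.2595, 0.0577]
tool_rot: [-3.141, 0.041, 0.0]
ft_force: [1.0, -0.7, -0.4]
finger_gap: 0.0302
```

```bash
python3 -m pendant '[{"tx":0,"ty":0,"tz":0,"ax":0,"ay":0,"az":0,"hand":-1},{"tx":0,"ty":0,"tz":0,"ax":0,"ay":0,"az":0,"hand":-1},{"tx":0,"ty":0,"tz":0,"ax":0,"ay":0,"az":0,"hand":-1},{"tx":0,"ty":0,"tz":0,"ax":0,"ay":0,"az":0,"hand":-1},{"tx":0,"ty":0,"tz":0,"ax":0,"ay":0,"az":0,"hand":-1}]' 35
```

```text
time: 4.43
eef_pos: [0.475, -0.2594, 0.0577]
tool_rot: [-3.141, 0.041, 0.0]
ft_force: [-0.1, 0.6, 0.7]
finger_gap: 0.0214
```

```bash
python3 -m pendant '[{"tx":0,"ty":0,"tz":-0.001,"ax":0,"ay":0,"az":0,"hand":-1},{"tx":-0.0065,"ty":0.0016,"tz":-0.001,"ax":0,"ay":0,"az":0,"hand":-1},{"tx":-0.013,"ty":0.0032,"tz":-0.001,"ax":0,"ay":0,"az":0,"hand":-1},{"tx":-0.0195,"ty":0.0048,"tz":-0.001,"ax":0,"ay":0,"az":0,"hand":-1},{"tx":-0.026,"ty":0.0064,"tz":-0.001,"ax":0,"ay":0,"az":0,"hand":-1}]'
```

```text
time: 4.85
eef_pos: [0.4479, -0.2654, 0.0586]
tool_rot: [-3.141, 0.042, 0.0]
ft_force: [-0.0, -0.0, -2.1]
finger_gap: 0.0219
```

```bash
python3 -m pendant '[{"tx":-0.01,"ty":0.0025,"tz":0,"ax":0,"ay":0,"az":0,"hand":-1},{"tx":-0.02,"ty":0.0049,"tz":0,"ax":0,"ay":0,"az":0,"hand":-1},{"tx":-0.03,"ty":0.0074,"tz":0,"ax":0,"ay":0,"az":0,"hand":-1},{"tx":-0.04,"ty":0.0098,"tz":0,"ax":0,"ay":0,"az":0,"hand":-1},{"tx":-0.042,"ty":0.0103,"tz":0,"ax":0,"ay":0,"az":0,"hand":-1},{"tx":-0.042,"ty":0.0103,"tz":0,"ax":0,"ay":0,"az":0,"hand":-1}]'
python3 - <<'E'
from h import *
i,C,K=snap('side','side4')
snap('wrist','wrist4')
cv2.imwrite('pics/c9.png',cv2.resize(i[200:300,180:310,::-1],None,fx=5,fy=5,interpolation=cv2.INTER_CUBIC))
E
```

```text
time: 5.35
eef_pos: [0.4059, -0.2747, 0.0588]
tool_rot: [-3.141, 0.043, 0.0]
ft_force: [0.7, -0.5, -1.0]
finger_gap: 0.0216
```

View pics/c9.png

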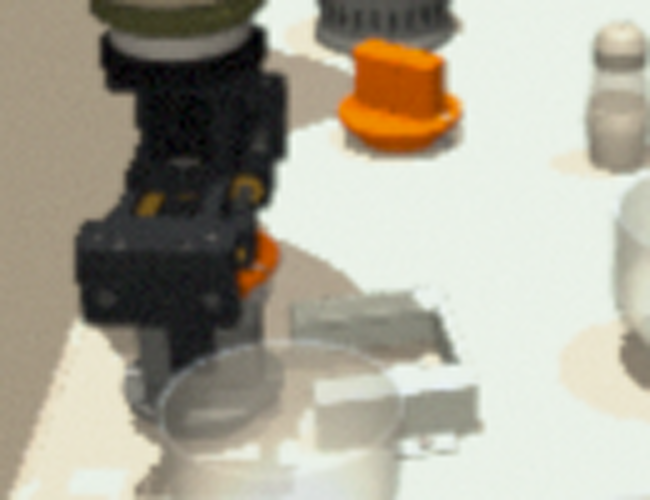

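View pics/wrist4.png

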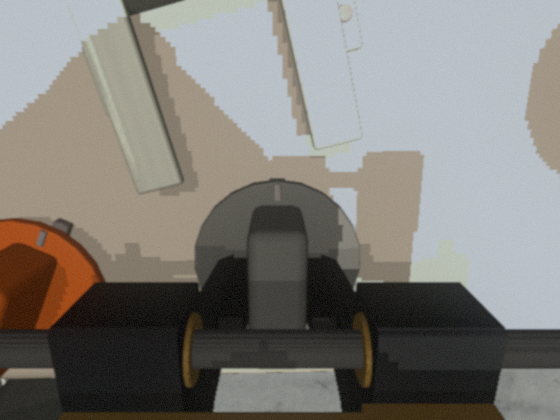

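```bash
python3 -m pendant '[{"tx":0,"ty":0,"tz":-0.015,"ax":0,"ay":0,"az":0,"hand":-1},{"tx":0,"ty":0,"tz":-0.04,"ax":0,"ay":0,"az":0,"hand":-1},{"tx":0,"ty":0,"tz":-0.07,"ax":0,"ay":0,"az":0,"hand":-1},{"tx":0,"ty":-0.01,"tz":-0.1,"ax":0,"ay":0,"az":-0.02,"hand":-1},{"tx":0,"ty":-0.03,"tz":-0.13,"ax":0,"ay":0,"az":-0.05,"hand":-1},{"tx":-0.001,"ty":-0.06,"tz":-0.15,"ax":0,"ay":0,"az":-0.08,"hand":-1},{"tx":-0.003,"ty":-0.09,"tz":-0.17,"ax":0,"ay":0,"az":-0.11,"hand":-1},{"tx":-0.004,"ty":-0.12,"tz":-0.185,"ax":0,"ay":0,"az":-0.15,"hand":-1},{"tx":-0.005,"ty":-0.15,"tz":-0.19,"ax":0,"ay":0,"az":-0.19,"hand":-1},{"tx":-0.007,"ty":-0.18,"tz":-0.19,"ax":0,"ay":0,"az":-0.23,"hand":-1},{"tx":-0.008,"ty":-0.21,"tz":-0.19,"ax":0,"ay":0,"az":-0.27,"hand":-1},{"tx":-0.009,"ty":-0.24,"tz":-0.19,"ax":0,"ay":0,"az":-0.31,"hand":-1},{"tx":-0.011,"ty":-0.27,"tz":-0.19,"ax":0,"ay":0,"az":-0.35,"hand":-1},{"tx":-0.012,"ty":-0.3,"tz":-0.19,"ax":0,"ay":0,"az":-0.39,"hand":-1},{"tx":-0.013,"ty":-0.33,"tz":-0.19,"ax":0,"ay":0,"az":-0.43,"hand":-1},{"tx":-0.015,"ty":-0.36,"tz":-0.19,"ax":0,"ay":0,"az":-0.47,"hand":-1},{"tx":-0.016,"ty":-0.39,"tz":-0.19,"ax":0,"ay":0,"az":-0.5,"hand":-1},{"tx":-0.017,"ty":-0.42,"tz":-0.19,"ax":0,"ay":0,"az":-0.515,"hand":-1},{"tx":-0.0175,"ty":-0.442,"tz":-0.19,"ax":0,"ay":0,"az":-0.515,"hand":-1},{"tx":-0.0175,"ty":-0.442,"tz":-0.19,"ax":0,"ay":0,"az":-0.515,"hand":-1}]'
python3 -m pendant '[{"tx":0,"ty":0,"tz":0,"ax":0,"ay":0,"az":0,"hand":-1},{"tx":0,"ty":0,"tz":0,"ax":0,"ay":0,"az":0,"hand":-1}]'
python3 - <<'E'
from h import *
snap('wrist','wrist5');snap('scene','scene5');print(env.get_obs()['joint_positions'])
E
```

```text
time: 7.12
eef_pos: [0.4003, 0.1711, 0.2487]
tool_rot: [-3.046, -0.766, -0.001]
ft_force: [0.6, 0.2, -2.1]
finger_gap: 0.0221
time: 7.28
eef_pos: [0.4007, 0.1676, 0.2487]
tool_rot: [3.048, 0.761, -0.0]
ft_force: [-0.3, -0.9, -2.0]
finger_gap: 0.0215
[ 1.24121374e-01  1.25104779e-01  1.77419758e+00 -1.45630364e-04
  1.24229490e+00  1.20727203e+00]
```

View pics/wrist5.png

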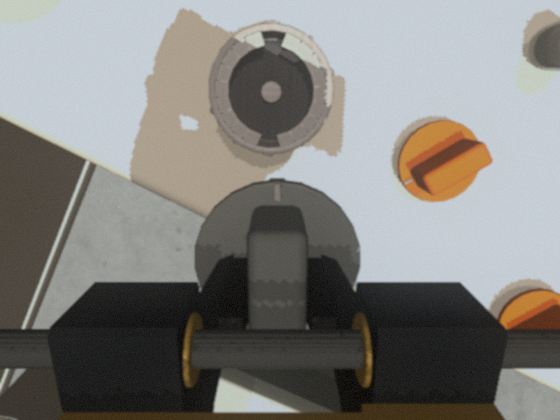

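View pics/scene5.png

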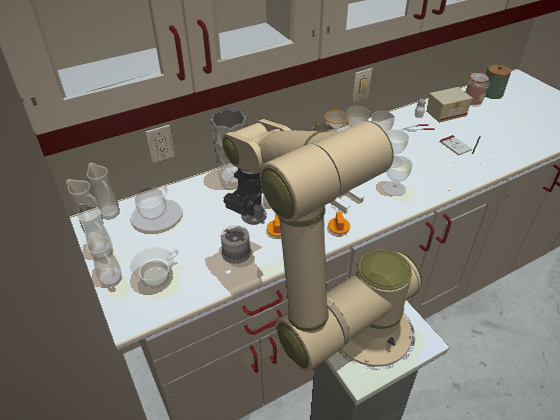

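Clean view: collar at (271,88), with notches at (272,38) and (268,138), nearly vertical in the image. The held lid is at (277,250).

Run:
```python
from h import *
i,C,K=load('wrist5');cv2.imwrite('pics/c10.png',cv2.resize(i[15:165,195:345],None,fx=4,fy=4,interpolation=cv2.INTER_CUBIC))
cv2.imwrite('pics/c11.png',cv2.resize(i[165:345,185:370],None,fx=3.3,fy=3.3,interpolation=cv2.INTER_CUBIC))
```

```text
(no output)
```

View pics/c10.png

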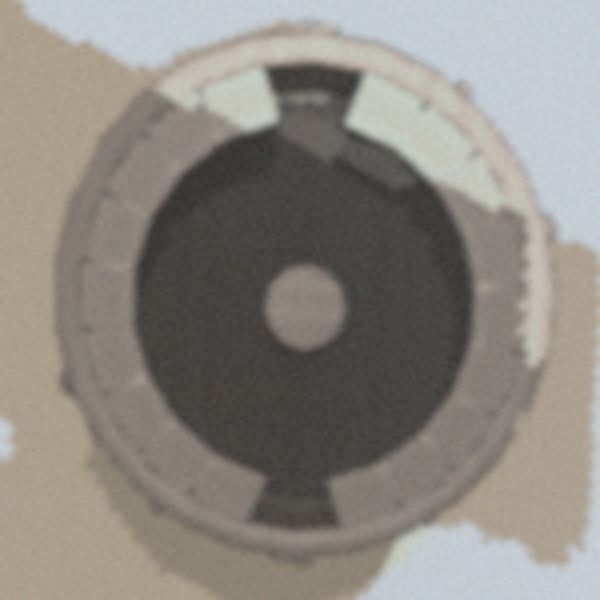

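View pics/c11.png

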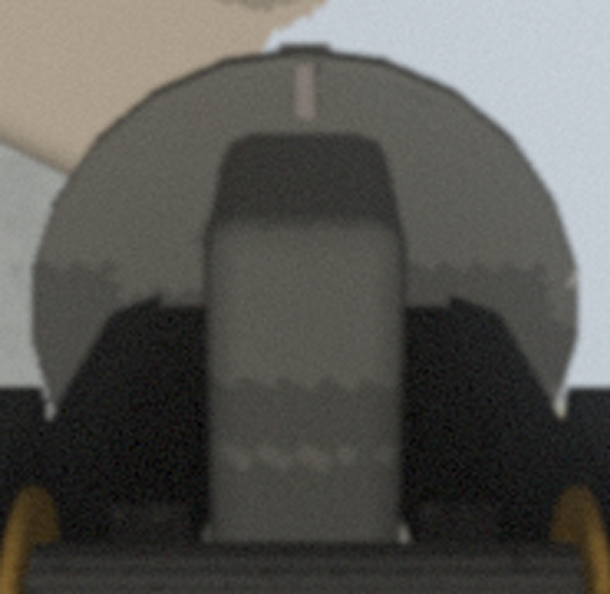

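Run:
```python
from h import *
i,C,K=load('wrist5');o=env.get_obs();T=R.from_rotvec(o['tool_rot']).as_matrix();t=o['eef_pos'];print(t)
yaw=np.degrees(np.arctan2(T[1,0],T[0,0]));print('tool x yaw',yaw)
def circ(q):
    q=np.array(q)[:,:2];A=np.c_[2*q,np.ones(len(q))];s=np.linalg.lstsq(A,(q**2).sum(1),rcond=None)[0];return s[:2],np.sqrt(s[2]+s[:2]@s[:2])
g=lambda u,v,z:ray(C,K,195+u/4-.375,15+v/4-.375,z)
c,r=circ([g(*p,.084) for p in((137,300),(472,295),(200,165),(425,180),(165,385),(440,390),(240,465),(360,468))]);print('mouth',c,r)
c2,r2=circ([g(*p,.084) for p in((55,290),(548,290),(302,28),(300,555),(110,140),(490,140),(125,480),(470,480))]);print('outer@84',c2,r2)
P=[g(*p,.084) for p in((268,68),(362,70),(250,522),(340,525),(275,135),(350,128),(265,475),(330,478))]
a=(P[0]+P[1])/2;b=(P[2]+P[3])/2;d=a-b;print('notch outer',np.linalg.norm(d),(a+b)/2,np.degrees(np.arctan2(d[1],d[0])),np.linalg.norm(P[0]-P[1]),np.linalg.norm(P[2]-P[3]))
a=(P[4]+P[5])/2;b=(P[6]+P[7])/2;d=a-b;print('notch inner',np.linalg.norm(d),(a+b)/2,np.degrees(np.arctan2(d[1],d[0])))
l=lambda u,v,z:ray(C,K,185+u/3.3-.35,165+v/3.3-.35,z)
z0=t[2]-.0577
for zz in (.02,.017):
  c3,r3=circ([l(*p,z0+zz) for p in((33,290),(60,200),(130,120),(200,72),(400,72),(480,110),(550,200),(577,290))])
  dv=T.T@np.array([c3[0]-t[0],c3[1]-t[1],0]);print('lid in tool',c3,r3,dv)
a=l(303,64,z0+.02);b=l(307,118,z0+.02);print('mark ang',np.degrees(np.arctan2(*(a-b)[1::-1])),'from ctr',np.degrees(np.arctan2(a[1]-c3[1],a[0]-c3[0])))
q=[l(*p,z0+.058) for p in((208,225),(404,225),(212,530),(402,530))]
for a,b in((2,0),(3,1)):
  d=q[b]-q[a];print('bar',np.degrees(np.arctan2(d[1],d[0])))
print('bar lateral',[(T.T@(x-t)) for x in q])
```

```text
[0.40081215 0.16717711 0.24873618]
tool x yaw 27.94273038969419
mouth [0.4666861  0.20847112] 0.03023353154808266
outer@84 [0.46615092 0.20905414] 0.04485315932905894
notch outer 0.0789583398067762 [0.46681252 0.20847713 0.084     ] 25.147011655138545 0.016425955458679805 0.017094692449375625
notch inner 0.060059329076995314 [0.46624867 0.20814663 0.084     ] 25.187156169585837
lid in tool [0.40075956 0.16789432] 0.03801350391645704 [ 2.89624166e-04 -6.58234458e-04 -9.91677919e-08]
lid in tool [0.39954323 0.16724444] 0.03873288255391313 [-1.08943224e-03 -6.54080227e-04 -2.51032592e-08]
mark ang 32.18040699193045 from ctr 28.619698123308382
bar 27.47743693415654
bar 29.034206533271437
bar lateral [array([ 0.02861449, -0.01091008, -0.00030291]), array([ 0.02866061,  0.00948926, -0.00030032]), array([-0.00792404, -0.01120682, -0.000301  ]), array([-0.00787289,  0.0101853 , -0.00029828])]
```

```bash
python3 -m pendant '[{"tx":0.01,"ty":-0.001,"tz":0,"ax":0,"ay":0,"az":0.02,"hand":-1},{"tx":0.03,"ty":-0.002,"tz":0,"ax":0,"ay":0,"az":0.048,"hand":-1},{"tx":0.05,"ty":-0.003,"tz":0.01,"ax":0,"ay":0,"az":0.048,"hand":-1},{"tx":0.068,"ty":-0.005,"tz":0.03,"ax":0,"ay":0,"az":0.048,"hand":-1},{"tx":0.0778,"ty":-0.005,"tz":0.05,"ax":0,"ay":0,"az":0.048,"hand":-1},{"tx":0.0778,"ty":-0.005,"tz":0.07,"ax":0,"ay":0,"az":0.048,"hand":-1},{"tx":0.0778,"ty":-0.005,"tz":0.084,"ax":0,"ay":0,"az":0.048,"hand":-1},{"tx":0.0778,"ty":-0.005,"tz":0.084,"ax":0,"ay":0,"az":0.048,"hand":-1},{"tx":0.0778,"ty":-0.005,"tz":0.084,"ax":0,"ay":0,"az":0.048,"hand":-1}]'
python3 - <<'E'
from h import *
a,C,K=snap('side','side6');b,_,_=snap('scene','scene6');w,_,_=snap('wrist','wrist6')
x=cv2.resize(a[150:220,220:300,::-1],None,fx=5,fy=5,interpolation=cv2.INTER_CUBIC);y=cv2.resize(b[190:260,200:280,::-1],None,fx=5,fy=5,interpolation=cv2.INTER_CUBIC)
cv2.imwrite('pics/c12.png',np.hstack([x,y]))
E
```

```text
time: 8.13
eef_pos: [0.4672, 0.2081, 0.1648]
tool_rot: [3.066, 0.685, -0.001]
ft_force: [0.1, 0.1, -1.3]
finger_gap: 0.0221
```

View pics/c12.png

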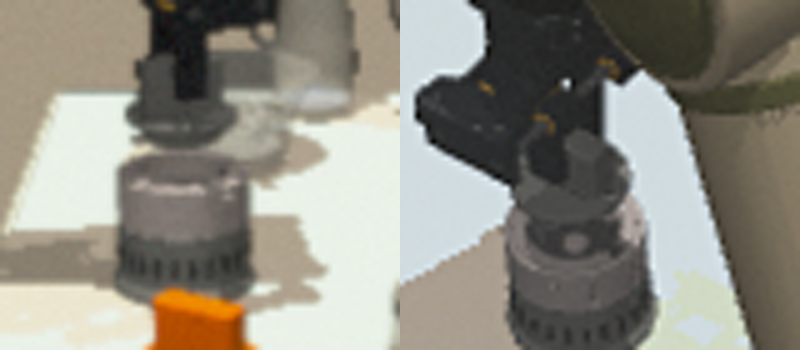

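View pics/wrist6.png

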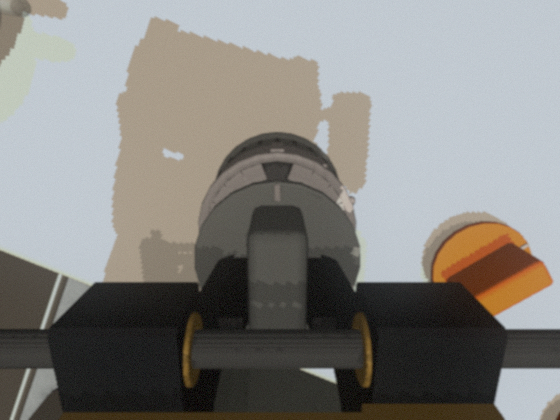

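```bash
python3 -m pendant '[{"tx":0,"ty":0,"tz":0.007,"ax":0,"ay":0,"az":0,"hand":-1},{"tx":0,"ty":0,"tz":0.014,"ax":0,"ay":0,"az":0,"hand":-1},{"tx":0,"ty":0,"tz":0.02,"ax":0,"ay":0,"az":0,"hand":-1},{"tx":0,"ty":0,"tz":0.023,"ax":0,"ay":0,"az":0,"hand":-1},{"tx":0,"ty":0,"tz":0.025,"ax":0,"ay":0,"az":0,"hand":-1},{"tx":0,"ty":0,"tz":0.027,"ax":0,"ay":0,"az":0,"hand":-1},{"tx":0,"ty":0,"tz":0.027,"ax":0,"ay":0,"az":0,"hand":-1}]'
```

```text
time: 8.87
eef_pos: [0.4669, 0.2088, 0.1374]
tool_rot: [-3.066, -0.687, 0.001]
ft_force: [-0.4, -0.1, -3.2]
finger_gap: 0.0216
```

```bash
python3 -m pendant '[{"tx":0,"ty":0,"tz":0.002,"ax":0,"ay":0,"az":0,"hand":-1},{"tx":0,"ty":0,"tz":0.004,"ax":0,"ay":0,"az":0,"hand":-1},{"tx":0,"ty":0,"tz":0.006,"ax":0,"ay":0,"az":0,"hand":-1},{"tx":0,"ty":0,"tz":0.008,"ax":0,"ay":0,"az":0,"hand":-1},{"tx":0,"ty":0,"tz":0.009,"ax":0,"ay":0,"az":0,"hand":-1},{"tx":0,"ty":0,"tz":0.009,"ax":0,"ay":0,"az":0,"hand":-1}]'
python3 - <<'E'
from h import *
o=env.get_obs();print(o['eef_pos'],o['ft_force'],o['wrist_torque'])
E
```

```text
time: 9.37
eef_pos: [0.4669, 0.2088, 0.1285]
tool_rot: [-3.066, -0.687, 0.001]
ft_force: [-0.4, 0.1, -1.3]
finger_gap: 0.0219
[0.46691704 0.2088084  0.12846967] [-0.40495768  0.06296466 -1.32751517] [ 0.06244645  0.08233031 -0.04187762]
```

```bash
python3 -m pendant '[{"tx":0,"ty":0,"tz":0.0005,"ax":0,"ay":0,"az":0,"hand":-1},{"tx":0,"ty":0,"tz":0.001,"ax":0,"ay":0,"az":0,"hand":-1},{"tx":0,"ty":0,"tz":0.0015,"ax":0,"ay":0,"az":0,"hand":-1},{"tx":0,"ty":0,"tz":0.0015,"ax":0,"ay":0,"az":0,"hand":-1}]'
python3 - <<'E'
from h import *
o=env.get_obs();print(o['eef_pos'],o['ft_force'],o['wrist_torque'])
a,C,K=snap('side','side7');b,_,_=snap('scene','scene7');w,_,_=snap('wrist','wrist7')
x=cv2.resize(a[150:220,220:300,::-1],None,fx=5,fy=5,interpolation=cv2.INTER_CUBIC);y=cv2.resize(b[190:260,200:280,::-1],None,fx=5,fy=5,interpolation=cv2.INTER_CUBIC)
cv2.imwrite('pics/c13.png',np.hstack([x,y]))
E
```

```text
time: 9.7
eef_pos: [0.4671, 0.2089, 0.1276]
tool_rot: [3.066, 0.687, 0.001]
ft_force: [-1.8, 0.5, 3.6]
finger_gap: 0.022
[0.46707844 0.20888964 0.12764324] [-1.79193392  0.46110919  3.57554245] [-0.03284637  0.33198693 -0.02786605]
```

View pics/c13.png

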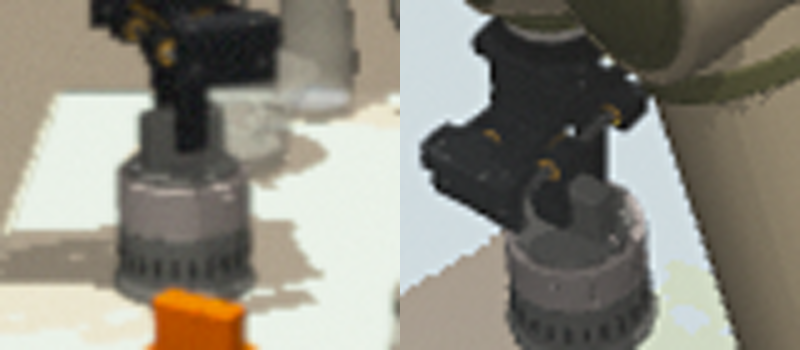

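View pics/wrist7.png

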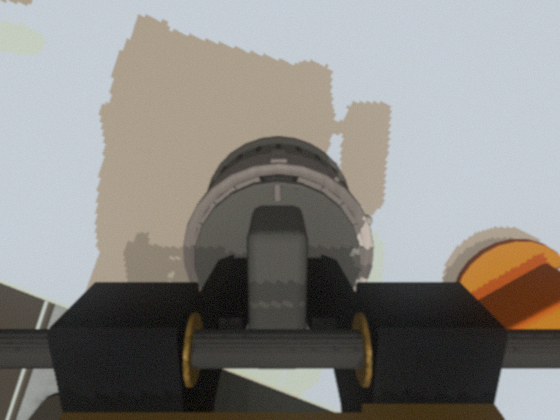

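```bash
python3 -m pendant '[{"tx":0,"ty":0,"tz":-0.0003,"ax":0,"ay":0,"az":0.05,"hand":-1},{"tx":0,"ty":0,"tz":-0.0003,"ax":0,"ay":0,"az":0.1,"hand":-1},{"tx":0,"ty":0,"tz":-0.0003,"ax":0,"ay":0,"az":0.15,"hand":-1},{"tx":0,"ty":0,"tz":-0.0003,"ax":0,"ay":0,"az":0.2,"hand":-1},{"tx":0,"ty":0,"tz":-0.0003,"ax":0,"ay":0,"az":0.25,"hand":-1},{"tx":0,"ty":0,"tz":-0.0003,"ax":0,"ay":0,"az":0.3,"hand":-1},{"tx":0,"ty":0,"tz":-0.0003,"ax":0,"ay":0,"az":0.3,"hand":-1}]' 45
python3 - <<'E'
from h import *
o=env.get_obs();print(o['eef_pos'],o['ft_force'],o['wrist_torque'],list(o.keys()))
w,_,_=snap('wrist','wrist8')
cv2.imwrite('pics/c14.png',cv2.resize(w[110:340,170:390,::-1],None,fx=2.6,fy=2.6,interpolation=cv2.INTER_CUBIC))
E
```

```text
time: 10.43
eef_pos: [0.4674, 0.2087, 0.1276]
tool_rot: [3.134, 0.218, 0.001]
ft_force: [0.6, -1.1, 1.1]
finger_gap: 0.0216
[0.46737525 0.20867951 0.12760927] [ 0.61662843 -1.12397655  1.05049656] [-0.30564518  0.00237854 -0.02314307] ['time', 'joint_positions', 'dq', 'joint_efforts', 'eef_pos', 'tool_rot', 'ft_force', 'wrist_torque', 'finger_gap']
```

View pics/c14.png

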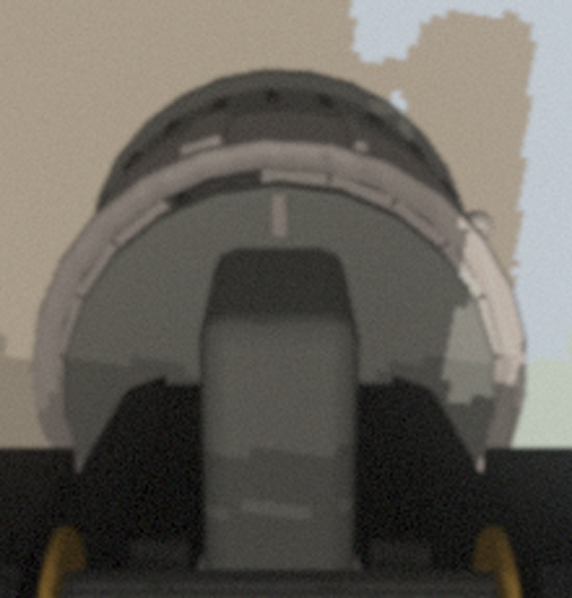

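The broad rib is at crop (200,145), the narrow half-way rib at (362,147) and the lock pip at (480,222). The lid mark is at (280,215), half way between the two ribs, so the lid follows the tool without slip. I'll continue to half way.

```bash
python3 -m pendant '[{"tx":0,"ty":0,"tz":0,"ax":0,"ay":0,"az":0.05,"hand":-1},{"tx":0,"ty":0,"tz":0,"ax":0,"ay":0,"az":0.1,"hand":-1},{"tx":0,"ty":0,"tz":0,"ax":0,"ay":0,"az":0.15,"hand":-1},{"tx":0,"ty":0,"tz":0,"ax":0,"ay":0,"az":0.2,"hand":-1},{"tx":0,"ty":0,"tz":0,"ax":0,"ay":0,"az":0.25,"hand":-1},{"tx":0,"ty":0,"tz":0,"ax":0,"ay":0,"az":0.29,"hand":-1},{"tx":0,"ty":0,"tz":0,"ax":0,"ay":0,"az":0.312,"hand":-1},{"tx":0,"ty":0,"tz":0,"ax":0,"ay":0,"az":0.312,"hand":-1},{"tx":0,"ty":0,"tz":0,"ax":0,"ay":0,"az":0.312,"hand":-1}]' 45
python3 - <<'E'
from h import *
o=env.get_obs();print(o['eef_pos'],o['ft_force'],o['wrist_torque'])
r=o['tool_rot'];print('yaw',np.degrees(2*np.arctan2(r[1],r[0])))
w,C,K=snap('wrist','wrist9')
for s in(25.2,25.2-35,25.2-70):
  a=np.radians(s);print(s,(proj(C,K,[.4669+.046*np.cos(a),.2085+.046*np.sin(a),.074])-[170,110])*2.6)
cv2.imwrite('pics/c15.png',cv2.resize(w[110:340,170:390,::-1],None,fx=2.6,fy=2.6,interpolation=cv2.INTER_CUBIC))
E
```

```text
time: 11.23
eef_pos: [0.4673, 0.2088, 0.1276]
tool_rot: [-3.13, 0.266, -0.001]
ft_force: [1.6, -1.5, 0.1]
finger_gap: 0.0219
[0.46726157 0.20878758 0.12762425] [ 1.56269716 -1.49842661  0.0823102 ] [-0.26708861 -0.21187765  0.09080177]
yaw 350.2865904658875
25.2 [134.30087218 171.06169399]
-9.8 [278.7186612 126.0139506]
-44.8 [422.93590319 171.71188617]
```

View pics/c15.png

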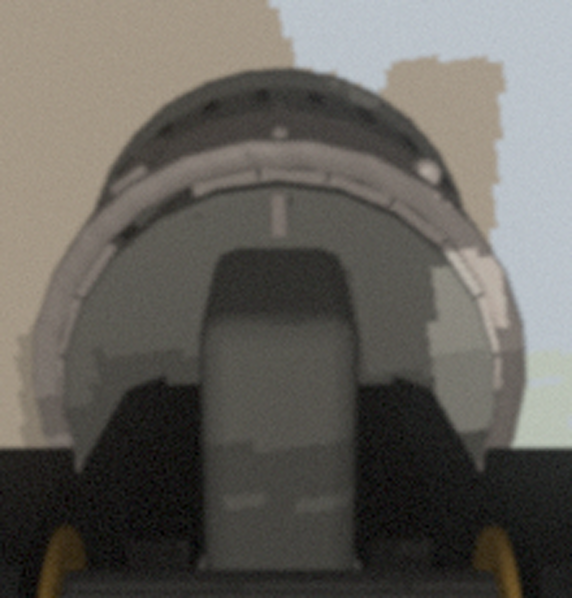

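```bash
python3 -m pendant '[{"tx":0,"ty":0,"tz":0.0003,"ax":0,"ay":0,"az":0,"hand":-1},{"tx":0,"ty":0,"tz":0.0003,"ax":0,"ay":0,"az":0,"hand":-1},{"tx":0,"ty":0,"tz":0.0003,"ax":0,"ay":0,"az":0,"hand":-1},{"tx":0,"ty":0,"tz":0.0003,"ax":0,"ay":0,"az":0,"hand":-1},{"tx":0,"ty":0,"tz":0.0003,"ax":0,"ay":0,"az":0,"hand":-1},{"tx":0,"ty":0,"tz":0.0003,"ax":0,"ay":0,"az":0,"hand":-1}]'
python3 - <<'E'
from h import *
o=env.get_obs();print(o['ft_force'],o['wrist_torque'],o['dq'].round(3))
w,C,K=snap('wrist','wrist10');a,_,_=snap('side','side10')
x=cv2.resize(a[140:240,210:350,::-1],None,fx=4,fy=4,interpolation=cv2.INTER_CUBIC);y=cv2.resize(w[110:340,170:390,::-1],None,fx=1.7,fy=400/230,interpolation=cv2.INTER_CUBIC)[:400]
y=cv2.resize(y,(230,400));cv2.imwrite('pics/c16.png',np.hstack([x,y]))
E
```

```text
time: 11.78
eef_pos: [0.4673, 0.2088, 0.1276]
tool_rot: [-3.13, 0.267, -0.001]
ft_force: [0.8, -2.2, 6.0]
finger_gap: 0.0212
[ 0.80656955 -2.19048143  5.9940754 ] [-0.36347921 -0.06279967  0.16570083] [-0.001  0.001  0.001 -0.    -0.    -0.   ]
```

View pics/c16.png

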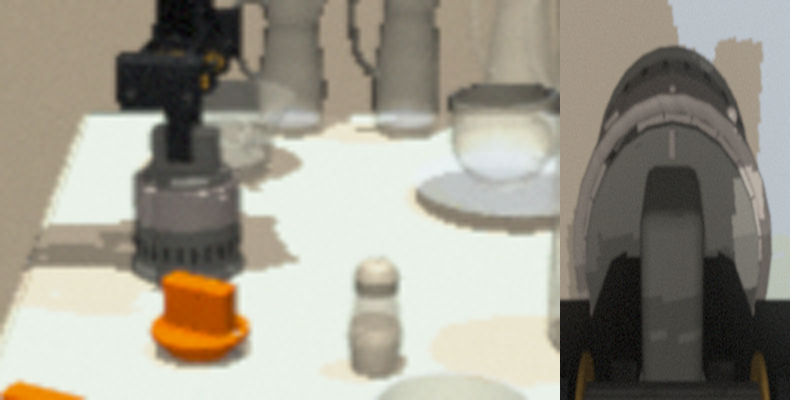

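The lid is flush on the collar, its mark in line with the narrow rib, the hold is steady, and the bystanders in view have not moved. I'm handing the job in.

```bash
python3 -c "
from cell import env
print(env.job_done())"
```

```text
the job is handed in; nothing more can be done
None
```

I slid the grey lid straight out of its keeper, seated it on the grinder with its lugs through the notches, and twisted it clockwise to half way. I handed the job in at about 12 s, still gripping the lid at 45 N.

- **Turn:** the wrist turned 34.9° from the notch axis I measured. In the last wrist picture the lid's mark lines up with the narrow half-way rib, well short of the lock pip, so the lid did not slip in the grip. I could not read the drive ring angle itself.
- **Seating:** the flange is flush on the collar with about 6 N upward on the tool. The tool height matches the seated height to within 1 mm.
- **Hold:** the arm was still, the grip opening stayed at about 22 mm, and the readings I took stayed at a few newtons throughout.
- **Bystanders:** none that I could see had moved. The last side crop shows the salt shaker and one orange look-alike in place; it does not take in every glass.

No check failed or disagreed. My edge measurements came out 1 to 4 mm small on the grip bar, keeper and collar mouth, but this did not affect the grasp or the fit.

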